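Snap the red lock-out clip onto the yellow-based hoop

ROBOT

A 6-joint arm with a two-finger parallel gripper is mounted at the origin on a cart in front of the work surface, level with it; the furniture and walls round the work are solid. World frame = base frame: x ahead of the robot, y to its left, z up, the work surface at z = 0. Lengths are in m, angles in rad, forces in N, time in s.
With the tool pointing down it reaches from about 0.225 to 0.875 m from the base axis. Payload 3.4 kg.
Tool frame: the origin (TCP) lies on the centre line of the jaws, within the pads' length; the fingertips stand 22 mm ahead of it and the grasp point (between the pads) lies 3 mm ahead of it; z points along the fingers, y is the line along which they close (so a half turn about z gives the same grasp; the last joint's range is limited). The gripper opens to 85 mm and grips with 20 to 120 N. Pads are 22 mm wide; open, the fingers measure 114 mm over their backs; the gripper's body (76 mm by 85 mm) begins 54 mm behind the grasp point. The pads swing forward as they close: fully open they stand 13 mm farther back than shut.
Start: joints at [-1.355, 0.276, 1.505, -0, 1.361, -0.121], TCP at [0.19, -0.543, 0.253] pointing down, gripper open.
Joint ranges: [-2.89, 2.89], [-0.75, 2.08], [0.22, 2.7], [-1.18, 4.32], [0.11, 2.71], [-2.7, 2.7]. Speed limits (rad/s): [2.57, 2.57, 3.14, 3.14, 3.14, 3.14].

INTERFACE

Orientations are given as a unit quaternion [w, x, y, z].
In Python, from rig import readout, optics, ticket gives the robot as it stands. The module is installed in compiled form; this text tells all that it offers.
- The arm moves only by the tool step_hand, called after "Emit:" as name(argument=value, ...) on one line, values as JSON. Schema: {"type":"object","properties":{"ticks":{"type":"array","items":{"type":"object","properties":{"pos":{"type":"array","items":{"type":"number"},"minItems":3,"maxItems":3},"turn":{"type":"number"}},"additionalProperties":false},"minItems":1,"maxItems":5},"finger_gap":{"type":"number"},"grip_force":{"type":"number"},"only":{"type":"string"},"quiet":{"type":"boolean"},"lines":{"type":"string"}},"required":["ticks"],"additionalProperties":false}. ticks is a list of rows, 1 to 5 of them, each an object with the fields pos (a list: dx, dy, dz in m), turn (a turn about the tool's z in rad); a field left out counts as zero; each row shifts and turns the commanded pose from where the row before left it, along the tool's axes as they then stand; what a row does not reach is not made up. A row lasts 1/12 s, in which the tool goes at most 0.0417 m and 0.125 rad, less where a joint would pass 70% of its speed; a pose out of reach is approached as far as the arm can. finger_gap is the finger opening in m, set as the call begins (left out keeps the last). The fingers move at their own pace and stop on an object; grip_force is the grip in N (left out, the last holds). Time passes only in rows, so rows that do not move let the fingers close. The tool returns the time, the measured TCP pose, the force, the opening and the grip force at its end. only (a regular expression) keeps the lines of the reply that match it, lines (a string "A,B") keeps lines A to B, and quiet returns only ok. Input that does not fit is refused with a message, and nothing moves.
- readout.get_state(): the state, without advancing time (a new reading comes with each control period).
- optics.get_image(name): name is "side" or "top" or "wrist"; returns a dict with "img" (384x512x3 uint8, red, green, blue), "camera_matrix" (3x3 intrinsics, pixels), "k1" (the pictures are not rectified: a ray, as slopes to the right and down, at radius r is drawn at 1 + k1 r^2 times it, then the intrinsics apply), "T" (4x4, takes a point from camera to world coordinates); the wrist camera has in their place "hand_eye" (4x4, takes a point from camera to tool coordinates, whose origin is the TCP and whose axes are the flange's). Camera axes: x right, y down, z forward; pixel columns grow to the right and rows downward; lengths in m; the calibration is good to about 2 mm. A picture is of the moment at which its call begins: read the wrist's pose just before it. There is no depth.
- ticket.sign_off(): hands the job in; it is judged then, once.
The state is a dict: "clock": time; "qpos": joint angles; "qd": joint speeds; "effort": joint torques, N m; "position": TCP position; "ee_rot": TCP orientation; "contact_force": force on the tool from outside, world axes, zero at the start; "moment": the same for the moment, N m; "width": finger opening in m; "gripper_force": force on a finger pad.
Only numpy, scipy, OpenCV 4.12 (cv2) and the standard library are available. Lean on these libraries where they do the work, as an engineer would, in place of code of your own. Each camera call takes 0.05 s, during which the arm holds its last target. There are 200 camera calls.

TASK

The stirrer is going out of service: take the red lock-out clip and push it, mouth down, onto the steel hoop on the yellow base until the hoop's bar has gone past the sprung gate and the gate has flicked shut beneath it. Then let go and leave it hanging on that hoop. The blue clip stays where it stands.

Things in the scene. Friction and masses are not known exactly. Their poses are not given: they have to be found in the camera images.
- red_clip: Snap clip, steel legs, red plastic grip on top, 22x56x116 mm (x,y,z), 0.26 kg, low centre of mass; starts upright on its 2 legs, mouth down. Origin: centre of underside, z up. Grip: block 22 (x) x 28 (y) mm, z 74-116; pinch at z = 97, fingers closing along y. Legs at y = -28 to -20 and 20 to 28, up to z = 66; mouth between them is open below and to both x sides. Works either way round.
- red_gate (a joint): Brass gate, rad: 0 shut, 1.3 swung fully in (up); sprung shut, yields to 3-10 N. Hinge at clip y = 17.5, z = 8 mm, tip near the -y leg at z = 18. A bar along the clip's x axis enters from below at clip y -14 to 9 mm (aim for 0); the gate snaps shut once the bar's centre passes z = 50; the mouth's V roof stops it at y = 0, z = 59. Let go, the clip hangs from the roof, leaning if off-centre.
- yellow_bar (a point): Middle of the top bar of the steel hoop fixed on the yellow-painted base (100x60x14 mm), on the bar's centre line, 100 mm above the bench; x runs along the bar. Round rod of 8 mm diameter, straight and level for 24 mm either way, then bent down into uprights 36 mm either side of the middle; 80 mm clear under it. A grey-based hoop of the same shape is a bystander.
- blue_clip: The other clip, same make and size but with a blue grip, standing upright on the bench; a bystander to be left where it stands. Origin: centre of its underside, z up.
There are look-alikes about, which are no part of the job. Of the things that look like the part that bears yellow_bar, the larger one is meant. Leave any green look-alike of the red_clip alone.

How it is judged:
On the way:
1. held in the fingers, the red clip is pushed onto the yellow-based hoop's bar so that its gate swings inward (value of joint red_gate above 0.35 rad and distance between yellow_bar and red_clip below 0.07 m and contact force between the fingers and red_clip above 0.5 N).
At the end, for the whole second after the job is handed in: The bar of the yellow-based hoop is inside the red clip's mouth, above its gate (30 to 66 mm above the clip's underside, within 20 mm of the clip's middle in y and 32 mm along the bar), the gate is shut (under 0.15 rad), and the clip hangs there at rest (under 0.03 m/s), let go (z of yellow_bar in the frame of red_clip between 0.03 and 0.066 m and y of yellow_bar in the frame of red_clip between -0.02 and 0.02 m and x of yellow_bar in the frame of red_clip between -0.032 and 0.032 m and value of joint red_gate below 0.15 rad and linear speed of red_clip below 0.03 m/s); the robot touches nothing.
It fails at once if the blue clip is moved more than 30 mm (distance of blue_clip from where it was at the start of the episode above 0.03 m).
It also fails if it takes over 38 s, if anything falls off the work surface, if the arm or the gripper's body presses on something with over 40 N, if the wrist force passes 120 N, or if a joint passes its speed limit or range.

## Working session

There is one attempt and no reset: what is moved stays moved. The work goes in short steps, Python scripts to look and compute and a tool call to move; the robot and the scene stay as the last step left them, time stands still between calls to the robot, and variables do not carry over. Pictures are saved under pics/ and viewed, at most 10 in all, crops included, and the job is handed in when it is done.

```bash
mkdir -p pics; python3 - <<'E'
from rig import readout, optics
import cv2,numpy as np
s=readout.get_state();print({k:np.round(v,3).tolist() for k,v in s.items()})
for n in ["top","side"]:
    d=optics.get_image(n);cv2.imwrite(f"pics/{n}0.png",d["img"][:,:,::-1]);np.savez(f"{n}0.npz",**d)
    print(n,d["camera_matrix"].round(1).tolist(),d["k1"],d["T"].round(3).tolist())
E
```

```text
{'clock': 0.0, 'qpos': [-1.355, 0.277, 1.506, -0.0, 1.361, -0.121], 'qd': [-0.001, 0.0, 0.001, 0.001, 0.001, 0.0], 'effort': [-0.0, -41.677, -24.581, -0.0, 0.011, 0.0], 'position': [0.19, -0.542, 0.252], 'ee_rot': [-0.001, 0.986, 0.168, -0.0], 'contact_force': [0.228, -0.36, -0.05], 'moment': [-0.009, 0.0, -0.036], 'gripper_force': 0.0, 'width': 0.085}
top [[373.1, 0.0, 257.5], [0.0, 373.1, 189.0], [0.0, 0.0, 1.0]] -0.10275359978328055 [[-0.007, -0.992, 0.126, 0.385], [-1.0, 0.008, 0.005, 0.008], [-0.006, -0.126, -0.992, 1.198], [0.0, 0.0, 0.0, 1.0]]
side [[500.0, 0.0, 254.5], [0.0, 500.0, 189.7], [0.0, 0.0, 1.0]] -0.01963229576048585 [[-0.996, -0.063, 0.059, 0.423], [-0.083, 0.503, -0.86, 1.051], [0.025, -0.862, -0.506, 0.691], [0.0, 0.0, 0.0, 1.0]]
```

View pics/top0.png

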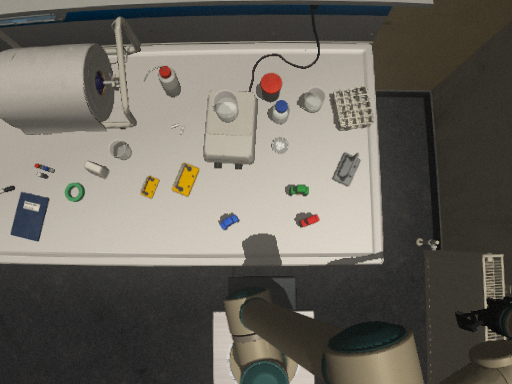

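View pics/side0.png

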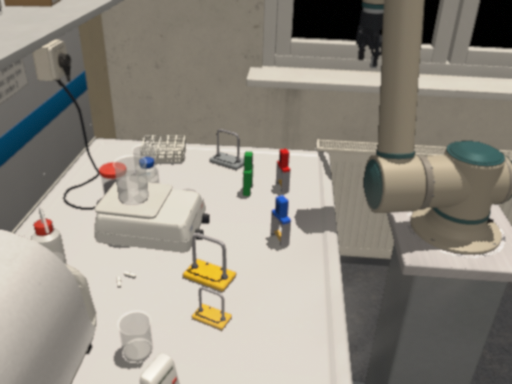

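Candidates:
- **Red clip:** top (309,220) / side (284,160) is the red grip on steel legs. The red cap at top (272,83), the red-capped bottle at (165,72) and the green look-alike clip at (297,189) are not it. The blue clip at (229,221) is the bystander.
- **Hoop:** the larger yellow base at top (186,179) / side (210,274) is the one meant. The smaller yellow one is at (150,187) and the grey one at (346,168).

I'll check both choices in one close crop.

```bash
cat > h.py <<'E'
import cv2,numpy as np
from scipy.spatial.transform import Rotation as R
def ray(d,px,T=None):
    T=d["T"] if T is None else T
    k=np.array([float(d["k1"]),0,0,0])
    p=cv2.undistortPoints(np.array(px,float).reshape(-1,1,2),d["camera_matrix"],k).reshape(-1,2)
    return T[:3,3],np.c_[p,np.ones(len(p))]@T[:3,:3].T
def plane(d,px,z,T=None):
    o,v=ray(d,px,T);return o+v*((z-o[2])/v[:,2])[:,None]
def tri(d1,p1,d2,p2):
    (o1,v1),(o2,v2)=ray(d1,p1),ray(d2,p2)
    A=np.c_[v1[0],-v2[0]];t=np.linalg.lstsq(A,o2-o1,rcond=None)[0]
    a,b=o1+t[0]*v1[0],o2+t[1]*v2[0];return (a+b)/2,np.linalg.norm(a-b)
def blobs(img,h0,h1,smin=140,vmin=70,amin=30):
    hsv=cv2.cvtColor(img,cv2.COLOR_RGB2HSV)
    m=cv2.inRange(hsv,(h0,smin,vmin),(h1,255,255))
    if h0==0: m|=cv2.inRange(hsv,(172,smin,vmin),(180,255,255))
    n,l,st,c=cv2.connectedComponentsWithStats(m)
    return [(c[i].round(1),st[i].tolist(),l==i) for i in range(1,n) if st[i,4]>amin]
def tool(s):
    T=np.eye(4);w=s["ee_rot"];T[:3,:3]=R.from_quat([w[1],w[2],w[3],w[0]]).as_matrix();T[:3,3]=s["position"];return T
E
python3 - <<'E'
from h import *
t=dict(np.load("top0.npz"));s=dict(np.load("side0.npz"))
for nm,a,b in [("red",0,6),("yel",18,30),("blue",108,125),("green",45,85)]:
    for k,d in(("t",t),("s",s)):
        for c,st,m in blobs(d["img"],a,b): 
            print(nm,k,c,st,plane(d,c,.09 if nm!="yel" else .014)[0].round(3))
a=cv2.resize(t["img"][150:240,130:350],None,fx=3.6,fy=3.6,interpolation=cv2.INTER_CUBIC)
b=cv2.resize(s["img"][140:340,170:310],None,fx=1.3,fy=1.3,interpolation=cv2.INTER_CUBIC)
o=np.zeros((590,792,3),np.uint8);o[:324]=a[:,:792];o[326:326+b.shape[0],:b.shape[1]]=b
cv2.imwrite("pics/crop1.png",o[:,:,::-1])
E
```

```text
red t [164.8  71.7] [159, 66, 12, 12, 104] [0.903 0.305 0.09 ]
red t [270.8  83.1] [261, 73, 21, 21, 352] [ 0.859 -0.031  0.09 ]
red t [309.7 220.2] [301, 215, 18, 12, 108] [ 0.431 -0.141  0.09 ]
red s [283.7 160.3] [278, 149, 12, 23, 184] [ 0.429 -0.133  0.09 ]
red s [107.6 170.7] [99, 163, 17, 15, 186] [ 0.866 -0.018  0.09 ]
red s [ 39.4 228. ] [34, 221, 12, 14, 114] [0.922 0.241 0.09 ]
red s [ 49.3 224.7] [47, 220, 5, 12, 35] [0.907 0.227 0.09 ]
yel t [186.4 180.1] [172, 164, 27, 32, 411] [0.566 0.243 0.014]
yel t [150.1 186.9] [141, 176, 18, 22, 200] [0.544 0.361 0.014]
yel s [208.8 275.1] [184, 260, 51, 31, 849] [0.567 0.259 0.014]
yel s [211.2 316.5] [193, 305, 38, 24, 454] [0.543 0.376 0.014]
blue t [281.1 105.6] [276, 100, 11, 12, 100] [ 0.785 -0.062  0.09 ]
blue t [228.3 221.3] [220, 215, 18, 14, 115] [0.429 0.101 0.09 ]
blue s [149.5 162.2] [147, 158, 6, 9, 44] [ 0.775 -0.077  0.09 ]
blue s [281.5 209.8] [273, 196, 17, 28, 257] [0.426 0.11  0.09 ]
green t [302.1 188.5] [297, 186, 11, 7, 50] [ 0.526 -0.12   0.09 ]
green s [247.4 173.3] [244, 153, 8, 42, 233] [ 0.517 -0.049  0.09 ]
```

View pics/crop1.png

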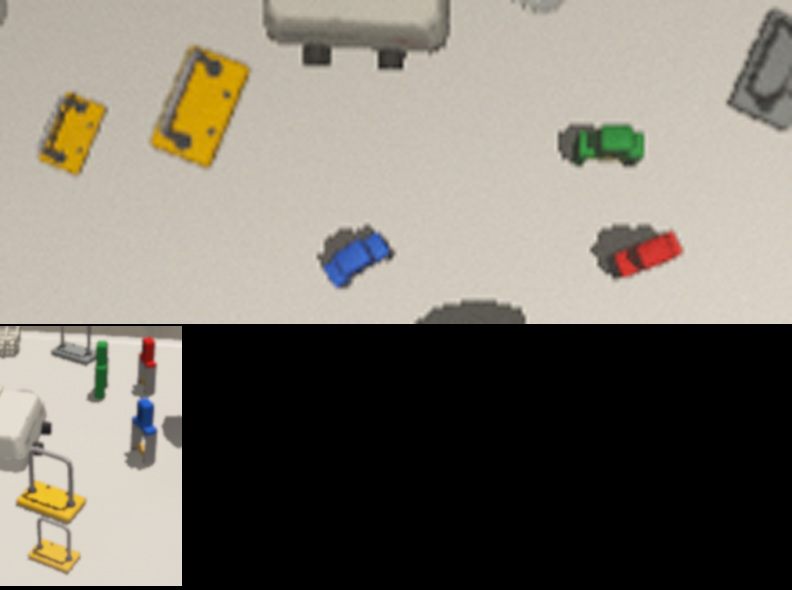

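The crop confirms both choices. The red grip sits on steel legs at crop (648,255), and the larger yellow base with its hoop is at crop (200,105). I'm moving towards the red clip for a wrist view.

Emit:
step_hand(ticks=[{"pos": [0.03,-0.025,0]},{"pos": [0.03,-0.025,0]},{"pos": [0.03,-0.025,0]},{"pos": [0.03,-0.025,0]},{"pos": [0.03,-0.025,0]}], finger_gap=0.085)

```text
clock: 0.52
position: [0.2906, -0.3733, 0.2529]
ee_rot: [-0.0, 0.986, 0.167, -0.0]
contact_force: [1.8, -0.8, 0.7]
width: 0.0849
gripper_force: 0.0
```

Emit:
step_hand(ticks=[{"pos": [0.03,-0.025,0],"turn": -0.02},{"pos": [0.03,-0.025,0],"turn": -0.02},{"pos": [0.03,-0.025,0],"turn": -0.02},{"pos": [0.03,-0.025,0],"turn": -0.02},{"pos": [0.03,-0.025,0],"turn": -0.02}])

```text
clock: 0.93
position: [0.3841, -0.2019, 0.2531]
ee_rot: [-0.0, 0.976, 0.217, -0.0]
contact_force: [1.3, -0.7, -0.2]
width: 0.085
gripper_force: 0.0
```

Emit:
step_hand(ticks=[{},{}])

```text
clock: 1.1
position: [0.3841, -0.2019, 0.2531]
ee_rot: [-0.0, 0.976, 0.219, -0.0]
contact_force: [-0.7, -0.4, 0.6]
width: 0.0849
gripper_force: 0.0
```

```bash
cat > look.py <<'E'
from h import *
from rig import readout,optics
import sys
n=sys.argv[1]
s=readout.get_state();d=optics.get_image("wrist");T=tool(s)@d["hand_eye"]
cv2.imwrite(f"pics/{n}.png",d["img"][:,:,::-1]);np.savez(f"{n}.npz",**d,Tw=T,Tt=tool(s))
print(s["clock"],s["position"].round(4) if hasattr(s["position"],"round") else s["position"],T.round(3).tolist(),d["camera_matrix"].tolist(),d["k1"])
for nm,a,b in [("red",0,6),("yel",18,30)]:
    for c,st,m in blobs(d["img"],a,b): print(nm,c,st,plane(d,c,.116 if nm=="red" else .014,T)[0].round(4))
E
python3 look.py w1
```

```text
1.1 [ 0.3841 -0.2019  0.2531] [[0.428, -0.867, -0.254, 0.449], [-0.904, -0.411, -0.119, -0.173], [-0.001, 0.28, -0.96, 0.374], [0.0, 0.0, 0.0, 1.0]] [[298.06744959143356, 0.0, 254.07101061740013], [0.0, 298.06744959143356, 194.29096543558455], [0.0, 0.0, 1.0]] -0.01115307022429314
yel [14.3 16.6] [6, 12, 21, 11, 147] [0.4239 0.1033 0.014 ]
yel [233.7  22.4] [225, 16, 21, 14, 46] [ 0.5193 -0.1146  0.014 ]
```

View pics/w1.png

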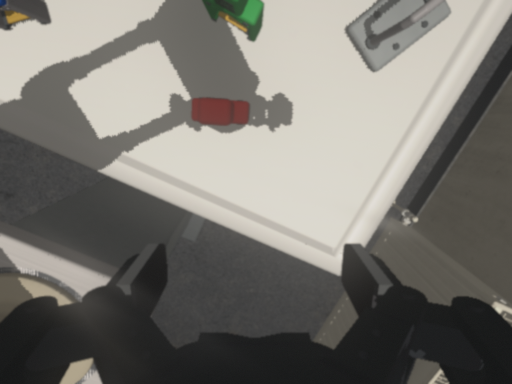

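The red clip is at (220,111) in shadow, with its y axis nearly along the image rows, so the tool yaw is already close. The blue and green clips are at the top edge. I'll measure with a darker threshold.

```bash
python3 - <<'E'
from h import *
d=dict(np.load("w1.npz"));T=d["Tw"];Tt=d["Tt"]
b=[x for x in blobs(d["img"],0,8,110,25) if abs(x[0][0]-220)<40 and abs(x[0][1]-110)<30]
for c,st,m in b:
    cn=max(cv2.findContours(m.astype(np.uint8),0,2)[0],key=cv2.contourArea)
    r=cv2.minAreaRect(cn);print(c,st,r)
    bx=cv2.boxPoints(r)
    for z in(.074,.116):
        P=plane(d,bx,z,T);print(z,P[:,:2].round(4).tolist(),"c",P.mean(0).round(4))
        e=[P[(i+1)%4]-P[i] for i in range(2)];print([(np.linalg.norm(v).round(4),np.degrees(np.arctan2(v[1],v[0])).round(1)) for v in e])
    for x in range(188,254,3): 
        q=np.where(m[:,x])[0]; print(x,(q.min(),q.max()) if len(q) else None,d["img"][108,x].tolist(),end=" ")
print("tooly",np.degrees(np.arctan2(Tt[1,1],Tt[0,1])))
o=cv2.resize(d["img"][85:140,170:300],None,fx=6,fy=6,interpolation=cv2.INTER_CUBIC)
cv2.imwrite("pics/crop2.png",np.clip(o[:,:,::-1]*1.6,0,255))
E
```

```text
[219.  110.4] [193, 98, 55, 26, 1171] ((219.70355224609375, 110.94690704345703), (54.74513626098633, 24.279438018798828), 3.8140745162963867)
0.074 [[0.4109, -0.1226], [0.4326, -0.1155], [0.4519, -0.1643], [0.4306, -0.1725]] c [ 0.4315 -0.1437  0.074 ]
[(np.float64(0.0228), np.float64(18.1)), (np.float64(0.0525), np.float64(-68.4))]
0.116 [[0.4162, -0.1296], [0.4349, -0.1235], [0.4515, -0.1654], [0.4332, -0.1725]] c [ 0.4339 -0.1477  0.116 ]
[(np.float64(0.0196), np.float64(18.1)), (np.float64(0.0452), np.float64(-68.4))]
188 None [113, 110, 104] 191 None [111, 94, 89] 194 (np.int64(99), np.int64(118)) [115, 63, 59] 197 (np.int64(99), np.int64(118)) [113, 63, 59] 200 (np.int64(99), np.int64(120)) [111, 61, 58] 203 (np.int64(99), np.int64(121)) [115, 60, 57] 206 (np.int64(98), np.int64(121)) [115, 60, 57] 209 (np.int64(99), np.int64(122)) [115, 59, 56] 212 (np.int64(99), np.int64(122)) [115, 59, 56] 215 (np.int64(99), np.int64(122)) [115, 59, 56] 218 (np.int64(99), np.int64(123)) [115, 59, 55] 221 (np.int64(99), np.int64(123)) [114, 58, 55] 224 (np.int64(100), np.int64(123)) [115, 59, 56] 227 (np.int64(100), np.int64(122)) [112, 58, 55] 230 (np.int64(101), np.int64(113)) [99, 57, 54] 233 (np.int64(101), np.int64(118)) [95, 58, 54] 236 (np.int64(101), np.int64(121)) [115, 59, 56] 239 (np.int64(101), np.int64(122)) [116, 60, 57] 242 (np.int64(102), np.int64(122)) [116, 60, 57] 245 (np.int64(102), np.int64(121)) [115, 61, 57] 248 None [100, 68, 64] 251 None [110, 107, 102] tooly -64.6975254182612[ WARN:0@0.358] global loadsave.cpp:1063 imwrite_ Unsupported depth image for selected encoder is fallbacked to CV_8U.
```

View pics/crop2.png

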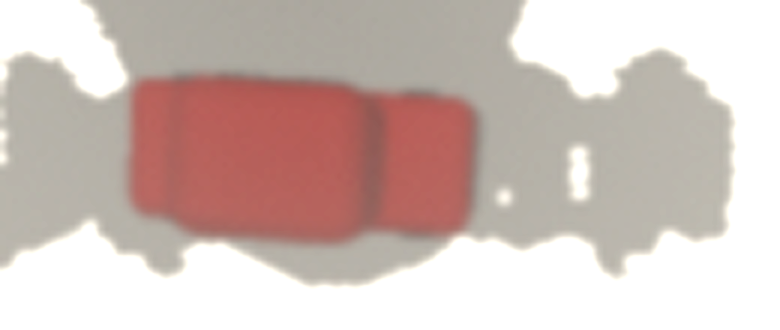

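The crop shows the grip's top face centred at image (215.3,111.3), about 30 px by 26 px. The shoulders stick out on both sides and the whole clip is tilted about 3.8°.

```bash
python3 - <<'E'
from h import *
d=dict(np.load("w1.npz"));T=d["Tw"];Tt=d["Tt"]
P=plane(d,[[215.3,111.3],[200.5,111],[230.5,112.5],[215.5,98.8],[215,124.2]],.116,T);print(P.round(4))
c=P[0];print(np.linalg.norm(P[1]-P[2]),np.linalg.norm(P[3]-P[4]))
for g in(c,np.array([.4315,-.1437,0])):
    print("tool delta",(Tt[:3,:3].T@np.array([g[0]-Tt[0,3],g[1]-Tt[1,3],.100-Tt[2,3]])).round(4))
E
```

```text
[[ 0.4322 -0.1445  0.116 ]
 [ 0.4271 -0.1332  0.116 ]
 [ 0.4367 -0.1563  0.116 ]
 [ 0.4414 -0.1407  0.116 ]
 [ 0.4224 -0.1484  0.116 ]]
0.02507344267620716 0.020520819983822595
tool delta [ 0.0681 -0.0313  0.1531]
tool delta [ 0.0678 -0.0323  0.1531]
```

Emit:
step_hand(ticks=[{"pos": [0.034,-0.016,0],"turn": 0.05},{"pos": [0.034,-0.016,0]},{"pos": [0,0,0.03]},{"pos": [0,0,0.03]},{"pos": [0,0,0.02]}], finger_gap=0.085, grip_force=40)

```text
clock: 1.57
position: [0.4323, -0.1481, 0.1711]
ee_rot: [-0.0, 0.981, 0.192, -0.001]
contact_force: [-0.2, -0.2, -0.7]
width: 0.0852
gripper_force: 0.0
```

Emit:
step_hand(ticks=[{"pos": [0,0,0.02]},{"pos": [0,0,0.02]},{"pos": [0,0,0.02]},{"pos": [0,0,0.012]},{}])

```text
clock: 1.98
position: [0.4309, -0.1482, 0.0987]
ee_rot: [-0.002, 0.982, 0.191, -0.003]
contact_force: [-0.6, -0.2, 0.1]
width: 0.0853
gripper_force: 0.0
```

Emit:
step_hand(ticks=[{"pos": [0.0025,-0.003,-0.002]},{},{}])

```text
clock: 2.23
position: [0.4353, -0.1445, 0.1044]
ee_rot: [0.001, 0.981, 0.192, 0.001]
contact_force: [0.1, -0.6, 1.2]
width: 0.0852
gripper_force: 0.0
```

Emit:
step_hand(ticks=[{},{},{},{},{}], finger_gap=0.01, grip_force=50)

```text
clock: 2.65
position: [0.4343, -0.1433, 0.1034]
ee_rot: [-0.0, 0.981, 0.192, -0.0]
contact_force: [0.1, 0.3, 0.6]
width: 0.0275
gripper_force: 54.2
```

Emit:
step_hand(ticks=[{},{},{},{}])

```text
clock: 2.98
position: [0.4344, -0.1434, 0.1035]
ee_rot: [-0.0, 0.981, 0.192, 0.0]
contact_force: [-0.8, 1.4, 3.3]
width: 0.0274
gripper_force: 54.4
```

Emit:
step_hand(ticks=[{"pos": [0,0,-0.02]},{"pos": [0,0,-0.035]},{"pos": [0,0,-0.035]},{"pos": [0,0,-0.035]},{"pos": [0,0,-0.03]}])

```text
clock: 3.4
position: [0.4342, -0.1437, 0.2598]
ee_rot: [0.0, 0.981, 0.192, 0.0]
contact_force: [0.3, -0.2, -3.8]
width: 0.0273
gripper_force: 53.7
```

```bash
python3 - <<'E'
from h import *
from rig import readout
s=readout.get_state();print(np.round(s["qpos"],3))
t=dict(np.load("top0.npz"))
for c,st,m in blobs(t["img"],18,30):
    cn=max(cv2.findContours(cv2.morphologyEx(m.astype(np.uint8),cv2.MORPH_CLOSE,np.ones((7,7))),0,2)[0],key=cv2.contourArea)
    P=plane(t,cv2.boxPoints(cv2.minAreaRect(cn)),.014);e=[P[1]-P[0],P[2]-P[1]]
    print(P.mean(0).round(4),[(np.linalg.norm(v).round(4),np.degrees(np.arctan2(v[1],v[0])).round(1)) for v in e])
T=tool(s);g=np.array([.566,.243,T[2,3]]);print("tool delta",(T[:3,:3].T@(g-T[:3,3])).round(4),T[:3,3])
E
```

```text
[-0.472  0.093  1.725 -0.     1.323  0.713]
[0.5692 0.2468 0.014 ] [(np.float64(0.0974), np.float64(-21.6)), (np.float64(0.0589), np.float64(-113.2))]
[0.5453 0.3622 0.014 ] [(np.float64(0.0648), np.float64(-20.5)), (np.float64(0.0385), np.float64(-111.9))]
tool delta [ 2.679e-01 -3.084e-01 -2.000e-04] [ 0.43421728 -0.14366225  0.25977781]
```

Emit:
step_hand(ticks=[{"pos": [0.022,-0.025,0]},{"pos": [0.026,-0.03,0]},{"pos": [0.026,-0.03,0]},{"pos": [0.026,-0.03,0]},{"pos": [0.026,-0.03,0]}])

```text
clock: 3.82
position: [0.4962, 0.0397, 0.2575]
ee_rot: [0.0, 0.981, 0.192, -0.001]
contact_force: [1.1, -0.3, -2.8]
width: 0.0273
gripper_force: 53.2
```

Emit:
step_hand(ticks=[{"pos": [0.026,-0.03,0]},{"pos": [0.026,-0.03,0]},{"pos": [0.026,-0.03,0]},{"turn": 0.1},{"turn": 0.1}])

```text
clock: 4.23
position: [0.5348, 0.1533, 0.2566]
ee_rot: [0.0, 0.996, 0.093, -0.001]
contact_force: [0.2, 0.1, -3.1]
width: 0.0274
gripper_force: 53.5
```

Emit:
step_hand(ticks=[{"turn": 0.12},{"turn": 0.12},{"turn": 0.12},{"turn": 0.12},{"turn": 0.084}])

```text
clock: 4.65
position: [0.5343, 0.1508, 0.2569]
ee_rot: [0.001, 0.982, -0.19, -0.001]
contact_force: [-0.6, 0.5, -2.5]
width: 0.0277
gripper_force: 53.5
```

Emit:
step_hand(ticks=[{},{},{}])

```text
clock: 4.9
position: [0.5345, 0.1509, 0.2576]
ee_rot: [0.0, 0.982, -0.187, -0.0]
contact_force: [-0.3, -0.7, -3.7]
width: 0.0269
gripper_force: 53.5
```

```bash
python3 look.py w2
```

```text
4.9 [0.5345 0.1509 0.2576] [[-0.366, -0.893, -0.262, 0.601], [-0.931, 0.352, 0.103, 0.124], [0.001, 0.281, -0.96, 0.379], [0.0, 0.0, 0.0, 1.0]] [[298.06744959143356, 0.0, 254.07101061740013], [0.0, 298.06744959143356, 194.29096543558455], [0.0, 0.0, 1.0]] -0.01115307022429314
red [254.8 271. ] [206, 226, 97, 84, 4504] [0.4555 0.1803 0.116 ]
yel [172.7 167.8] [146, 130, 51, 77, 2874] [0.5709 0.2443 0.014 ]
yel [101.6 215.7] [83, 193, 36, 47, 1161] [0.5477 0.3587 0.014 ]
```

View pics/w2.png

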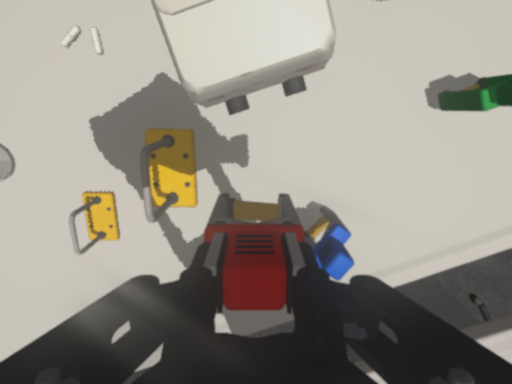

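The clip is held square. The large yellow base is at (171,168), with its bar running from about (146,152) to (151,215) and its feet at (168,141) and (173,199). I'll look at an enlarged crop to measure it.

```bash
python3 - <<'E'
from h import *
d=dict(np.load("w2.npz"))
o=cv2.resize(d["img"][120:225,130:210],None,fx=5.6,fy=5.6,interpolation=cv2.INTER_CUBIC)
cv2.imwrite("pics/crop3.png",o[:,:,::-1])
m=[x for x in blobs(d["img"],15,32,100,50) if x[1][4]>2000][0][2]
cn=cv2.convexHull(np.argwhere(m)[:,::-1].astype(np.int32))
P=plane(d,cv2.boxPoints(cv2.minAreaRect(cn)),.014,d["Tw"]);e=[P[1]-P[0],P[2]-P[1]]
print(cv2.minAreaRect(cn),P.mean(0).round(4),[(np.linalg.norm(v).round(4),np.degrees(np.arctan2(v[1],v[0])).round(1)) for v in e])
E
```

```text
((170.72569274902344, 167.51370239257812), (79.20105743408203, 48.63924026489258), 87.1375961303711) [0.5704 0.2473 0.014 ] [(np.float64(0.0586), np.float64(-108.8)), (np.float64(0.0998), np.float64(158.2))]
```

View pics/crop3.png

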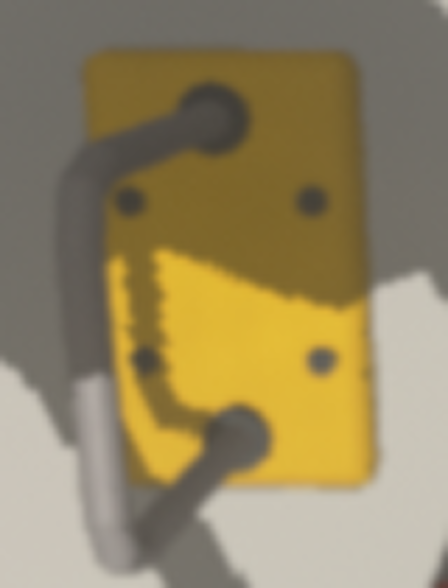

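The crop shows the bar's centre line through crop (80,200), (89,370) and (100,470). The feet are at (213,120) and (240,438).

```bash
python3 - <<'E'
from h import *
from rig import readout
d=dict(np.load("w2.npz"));T=d["Tw"];Tt=d["Tt"]
f=lambda a:np.array(a)/5.6+np.array([129.6,119.6])
B=plane(d,f([[80,200],[89,370],[100,470]]),.1,T);F=plane(d,f([[213,120],[240,438]]),.018,T)
print("bar",B.round(4).tolist());v=B[0]-B[-1];print("bar ang",np.degrees(np.arctan2(v[1],v[0])))
print("feet",F.round(4).tolist(),F.mean(0).round(4),np.linalg.norm(F[0]-F[1]))
v=F[0]-F[1];a=np.arctan2(v[1],v[0]);print("feet ang",np.degrees(a))
n=np.array([-np.sin(a),np.cos(a)]);print("bar normal offset from feet mid",((B-F.mean(0))[:,:2]@n).round(4))
s=readout.get_state();Tt=tool(s);print("tool x yaw",np.degrees(np.arctan2(Tt[1,0],Tt[0,0])))
g=F.mean(0).copy();g[2]=Tt[2,3];print("delta",(Tt[:3,:3].T@(g-Tt[:3,3])).round(4))
E
```

```text
bar [[0.5988, 0.2359, 0.1], [0.5719, 0.2481, 0.1], [0.555, 0.2547, 0.1]]
bar ang -23.185335713948465
feet [[0.6029, 0.2344, 0.018], [0.5365, 0.2602, 0.018]] [0.5697 0.2473 0.018 ] 0.07122589778485143
feet ang -21.21127868223556
bar normal offset from feet mid [-0.0001  0.0016  0.0016]
tool x yaw -21.532539630541113
delta [-2.700e-03 -1.026e-01 -1.000e-04]
```

Emit:
step_hand(ticks=[{"pos": [-0.001,-0.035,0]},{"pos": [0,-0.035,0]},{"pos": [0,-0.0335,0]},{},{}])

```text
clock: 5.37
position: [0.5722, 0.249, 0.2574]
ee_rot: [0.0, 0.983, -0.186, -0.0]
contact_force: [-0.1, -0.5, -4.0]
width: 0.0279
gripper_force: 53.6
```

Emit:
step_hand(ticks=[{"pos": [0,0,0.02]},{"pos": [0,0,0.018]},{},{}])

```text
clock: 5.7
position: [0.5708, 0.2464, 0.2194]
ee_rot: [0.001, 0.982, -0.188, -0.001]
contact_force: [0.3, -0.1, -3.3]
width: 0.0274
gripper_force: 53.4
```

```bash
python3 look.py w3
```

```text
5.7 [0.5708 0.2464 0.2194] [[-0.368, -0.892, -0.264, 0.638], [-0.93, 0.354, 0.102, 0.219], [0.002, 0.283, -0.959, 0.34], [0.0, 0.0, 0.0, 1.0]] [[298.06744959143356, 0.0, 254.07101061740013], [0.0, 298.06744959143356, 194.29096543558455], [0.0, 0.0, 1.0]] -0.01115307022429314
red [253.1 269.1] [206, 225, 88, 85, 4640] [0.5151 0.2683 0.116 ]
yel [253.3 164.7] [226, 130, 53, 75, 2731] [0.5804 0.2423 0.014 ]
yel [171.6 226.8] [154, 200, 33, 52, 1175] [0.547  0.3592 0.014 ]
```

View pics/w3.png

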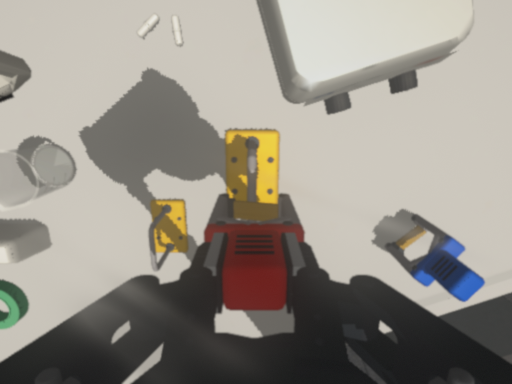

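The bar at column 252 lines up with the middle of the clip's mouth at about 254, so I'm pushing down.

Emit:
step_hand(ticks=[{"pos": [0,0,0.015]},{"pos": [0,0,0.015]},{"pos": [0,0,0.01]},{"pos": [0,0,0.008]},{"pos": [0,0,0.008]}])

```text
clock: 6.17
position: [0.5732, 0.2482, 0.1655]
ee_rot: [-0.001, 0.982, -0.188, 0.002]
contact_force: [0.7, 1.1, -0.6]
width: 0.0274
gripper_force: 54.0
```

Emit:
step_hand(ticks=[{"pos": [0,0,0.006]},{"pos": [0,0,0.005]},{"pos": [0,0,0.004]},{}])

```text
clock: 6.5
position: [0.5709, 0.247, 0.1478]
ee_rot: [0.001, 0.982, -0.187, -0.001]
contact_force: [-0.6, -0.4, -3.2]
width: 0.0274
gripper_force: 53.5
```

Emit:
step_hand(ticks=[{"pos": [0,0,0.002]},{},{}])

```text
clock: 6.75
position: [0.572, 0.2475, 0.1474]
ee_rot: [0.0, 0.982, -0.187, 0.0]
contact_force: [0.3, 0.6, -3.4]
width: 0.0272
gripper_force: 53.5
```

Emit:
step_hand(ticks=[{"pos": [0,0,0.002]},{"pos": [0,0,0.001]},{},{}])

```text
clock: 7.08
position: [0.5719, 0.2476, 0.1443]
ee_rot: [0.0, 0.982, -0.187, 0.0]
contact_force: [0.9, 0.3, -2.1]
width: 0.0273
gripper_force: 53.9
```

```bash
python3 - <<'E'
from rig import optics
import cv2
d=optics.get_image("side")["img"][170:330,120:320]
cv2.imwrite("pics/s1.png",cv2.resize(d,None,fx=3.7,fy=3.7,interpolation=cv2.INTER_CUBIC)[:,:,::-1])
E
```

```text
(no output)
```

View pics/s1.png

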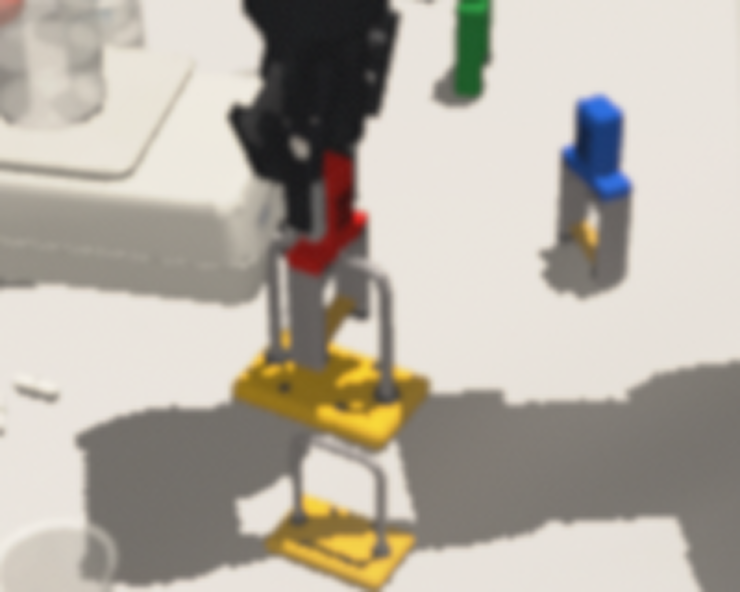

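The clip is over the bar, with the bar at its roof and the brass gate at (340,315) shut below. I'm letting go and retreating.

Emit:
step_hand(ticks=[{},{},{},{},{}], finger_gap=0.06)

```text
clock: 7.55
position: [0.572, 0.2477, 0.1446]
ee_rot: [-0.0, 0.982, -0.187, 0.0]
contact_force: [-0.0, -0.0, -0.5]
width: 0.0602
gripper_force: 0.0
```

Emit:
step_hand(ticks=[{},{"pos": [0,0,-0.01]},{"pos": [0,0,-0.025]},{"pos": [0,0,-0.035]},{"pos": [0,0,-0.03]}], finger_gap=0.07)

```text
clock: 7.97
position: [0.5718, 0.2476, 0.2462]
ee_rot: [0.0, 0.982, -0.187, 0.0]
contact_force: [0.3, 0.2, 1.3]
width: 0.0699
gripper_force: 0.0
```

Emit:
step_hand(ticks=[{"pos": [0,0,-0.02]},{},{},{},{}])

```text
clock: 8.38
position: [0.571, 0.2473, 0.2627]
ee_rot: [0.001, 0.982, -0.188, -0.001]
contact_force: [-0.1, -0.8, 0.2]
width: 0.0698
gripper_force: 0.0
```

Emit:
step_hand(ticks=[{},{},{},{},{}])

```text
clock: 8.8
position: [0.5718, 0.2476, 0.2639]
ee_rot: [0.0, 0.982, -0.187, -0.0]
contact_force: [-0.5, 0.3, 0.6]
width: 0.0701
gripper_force: 0.0
```

```bash
python3 - <<'E'
from rig import optics
import cv2,numpy as np,time
a=optics.get_image("side")["img"]
for i in range(6): b=optics.get_image("side")["img"]
print(np.abs(a.astype(int)-b)[200:300,180:260].mean())
cv2.imwrite("pics/s2.png",cv2.resize(b[170:330,120:320],None,fx=3.7,fy=3.7,interpolation=cv2.INTER_CUBIC)[:,:,::-1])
E
```

```text
0.37704166666666666
```

View pics/s2.png

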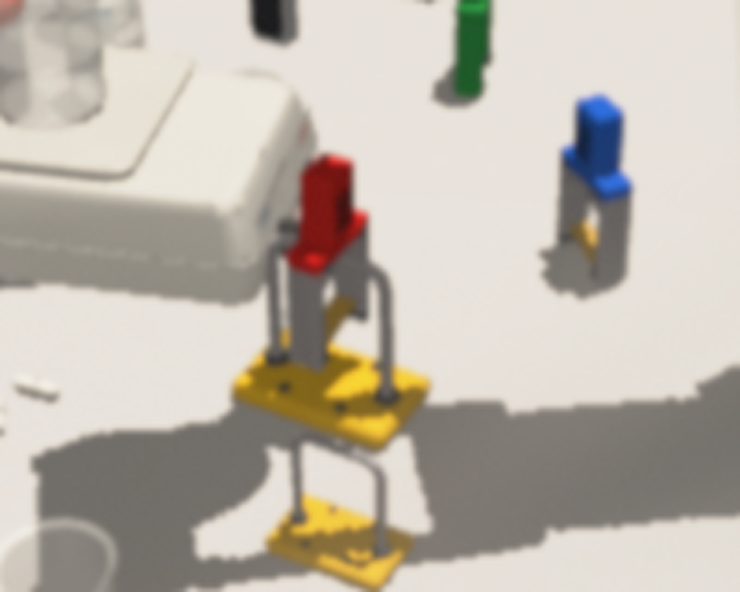

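The clip hangs upright and still on the larger yellow hoop, with the gate at (340,318) parallel to and just above the leg ends, so it is shut. The blue clip hasn't moved and the gripper is clear, so I'm handing in.

```bash
python3 -c "
from rig import ticket
print(ticket.sign_off())"
```

```text
the job is handed in; nothing more can be done
None
```

The red clip was pushed onto the larger yellow-based hoop and let go: it hangs there at rest with its gate shut, the blue clip hasn't moved, and the job was handed in at about 9 s (no verdict was returned).

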